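Push a sample tin through the chute flap

TASK

Push the sample tin that stands on the chute's infeed deck between the guides and through the hanging flap, upright, until it goes over the lip and slides down to the bottom of the chute. Only push it with the fingertips, never lift it; keep the fingers off the flap, draw back, let the flap swing shut behind the tin and leave the other things alone.

Things in the scene. Friction and masses are not known exactly. Their poses are not given: they have to be found in the camera images.
- tin_mid (a point): the round lidded grey sample tin to push, 62 mm across and 54 mm tall, 0.14 to 0.26 kg; the point is its centre, 27 mm above its underside. It starts standing on the infeed deck, 120 to 150 mm before the lip and up to 22 mm to either side of the lane's middle
- chute: fixed grey sheet-metal chute. Origin: on the desk right under the middle of the lip; x is the level feed direction (away from the robot), y left, z up. The flat infeed deck runs from x = -190 mm to the lip at x = 0; it is 146 mm wide, its top 75 mm above the desk. Side walls from x = 4 to 176 mm, 139 mm high; a clear cover 142 mm high over x = 43 to 178 mm
- chute_lip (a point): middle of the lip, on the deck's top, where the deck ends and a slippery steel bed begins that falls away at 22 degrees. Once the tin's centre is past the lip the tin tips onto the bed and slides to the bottom by itself, passing under the flap. It rests there tilted with the bed against the end wall (173 mm past the lip), its centre about 135 mm past the lip
- flap (a joint): thin aluminium flap, 72 mm wide, 70 mm long, smooth, 22 g, hanging across the lane from the hinge rod: 0 rad hanging shut, growing as its lower edge swings away from the robot into the chute (to 1.2). It opens only that way, is pushed open lightly by the tin and falls shut by its own weight
- tin_flat: bystander: a wider lidded tin, 70 mm across, 48 mm tall, on the desk to the right of the chute; origin under its centre
- cup: bystander: steel cup, 65 mm across, 48 mm tall, on the desk to the left of the chute; origin under its centre
- brass_weight: bystander: brass check weight, 32 mm across, 34 mm tall, on the desk to the right of the chute; origin under its centre
- lane_mouth (a point): middle of the lane's mouth on the deck's top, 55 mm before the lip. From here on the lane is straight, 76 mm wide between rails 14 mm high; before it the rails flare out to 132 mm apart at 115 mm before the lip
- hinge_rod (a point): middle of the flap's hinge rod (5 mm thick), which crosses the lane 12 mm past the lip and 72 mm above the deck; its two posts, just outside the lane, end 78 mm above the deck, the chute's highest point
Not all that is in view belongs to the job. Leave any green or yellow look-alike of the part that bears tin_mid alone.

How it is judged (in metres and radians):
On the way:
1. the tin, in the lane under the hinge rod, pushes the flap open (value of joint flap above 0.25 rad and x of tin_mid in the frame of chute between -0.03 and 0.085 m and y of tin_mid in the frame of chute between -0.02 and 0.02 m), for 0.04 s.
At the end, for the whole second after the job is handed in: The tin rests, not toppled, at the bottom of the chute with its centre 105 to 150 mm past the lip, and the flap hangs shut (within 0.08 rad) (x of tin_mid in the frame of chute between 0.105 and 0.15 m and y of tin_mid in the frame of chute between -0.02 and 0.02 m and z of tin_mid in the frame of chute below 0.075 m and angle between tin_mid's own z axis and vertical below 0.6 rad and linear speed of tin below 0.02 m/s and value of joint flap below 0.08 rad); the robot touches nothing.
It fails at once if the tin is lifted (its centre more than 15 mm above its height on the deck) (z of tin_mid in the frame of chute above 0.117 m).
It fails at once if the tin is toppled (angle between tin_mid's own z axis and vertical above 0.8 rad).
It fails at once if the fingers press on the flap (contact force between the fingers and flap above 0.5 N).
It fails at once if a bystander is shifted by more than 20 mm (distance of any of tin_flat, cup, brass_weight from where it was at the start of the episode above 0.02 m).
It also fails if it takes over 38 s, if anything falls off the work surface, if the arm or the gripper's body presses on something with over 40 N, if the wrist force passes 120 N, or if a joint passes its speed limit or range.

ROBOT

A 6-joint arm with a two-finger parallel gripper is mounted at the origin on a cart in front of the work surface, level with it; the furniture and walls round the work are solid. World frame = base frame: x ahead of the robot, y to its left, z up, the work surface at z = 0. Lengths are in m, angles in degrees, forces in N, time in s.
With the tool pointing down it reaches from about 0.4 to 0.825 m from the base axis. Payload 7 kg.
Tool frame: the origin (TCP) lies on the front face of the gripper's body, between the roots of the fingers; the fingertips stand 66 mm ahead of it and the grasp point (between the pads) lies 47 mm ahead of it (nose_length is the distance from the TCP to the fingertips, in m); y points along the fingers, z is the direction in which the jaws open and shut, and the axes are right-handed (so a half turn about y gives the same grasp; the last joint's range is limited). The gripper opens to 88 mm and grips with 3 to 60 N. Pads are 19 mm wide; open, the fingers measure 130 mm over their backs; the gripper's body (78 mm by 193 mm) begins 47 mm behind the grasp point.
Start: joints at [85.033, 20.546, 0.682, 0, -70.136, -16.507], TCP at [0.247, 0.628, 0.292] pointing down, gripper open.
Joint ranges: [-176.03, 176.03], [-82.01, 121.73], [-58.28, 71.71], [-173.87, 95.51], [-174.79, -0.11], [-173.66, 173.66]. Speed limits (degrees/s): [136.94, 136.94, 172.46, 180, 180, 180].

INTERFACE

Orientations are given as [roll, pitch, yaw] about the fixed x, y, z axes, in that order (R = Rz(yaw) Ry(pitch) Rx(roll)).
In Python, from plant import get_state, capture, close_job, nose_length gives the robot as it stands.
- The arm moves only by the tool apply_moves, never from a script. Its argument "rows" is a list of rows, each a list of 2 entries, a list of its own where there are three numbers: the shift along the tool's x, y, z in m, then the turn about the tool's y in degrees. In form: [[[tx, ty, tz], yaw], ...]. A call has 1 to 20 rows; each row is the pose to reach, as a shift and turn from the pose commanded when the call began, along the tool's axes at that moment; what a row does not reach only later rows make up. A row lasts 1/8 s, in which the tool goes at most 62.5 mm and 10.7 degrees, less where a joint would pass 70% of its speed; a pose out of reach is approached as far as the arm can. A call with a gripper value outside its range is refused whole. "gripper" is the opening, from 0 (shut) to 1 (fully open), set as the call begins (left out, the last holds). The fingers move at their own pace and stop on an object; "grip_force" is the grip in N (left out, the last holds). Time passes only in rows, so rows that repeat a pose let the fingers close. It gives the time, the measured TCP pose, the force and the opening at its end, in the units of the state.
- get_state(): the state, without advancing time (a new reading comes with each control period).
- capture(name): name is "scene" or "side" or "wrist"; returns a dict with "pixels" (420x560x3 uint8, blue, green, red), "z_map" (420x560 float32, m along the optical axis (not along the pixel's ray), 0 where there is no reading), "intrinsics" (3x3 intrinsics, pixels), "rvec" (rotation vector, rad) and "tvec" (3), from world to camera coordinates, as OpenCV has them; the wrist camera has in their place "mount" (4x4, takes a point from camera to tool coordinates, whose origin is the TCP and whose axes are the tool frame's). Camera axes: x right, y down, z forward; pixel columns grow to the right and rows downward; lengths in m; the calibration is good to about 2 mm. The wrist camera is an equidistant fisheye: a pixel r from the principal point sees the ray r / f radians off the axis. A picture is of the moment at which its call begins: read the wrist's pose just before it.
- close_job(): hands the job in, once; it reports no verdict.
The state is a dict: "time_s": time; "joints": joint angles; "qd": joint speeds; "joint_torque": joint torques, N m; "tcp_pos": TCP position; "eef_rot": TCP orientation; "contact_force": force on the tool from outside, world axes, zero at the start; "moment": the same for the moment, N m; "gripper_width": finger opening in m.
Only numpy, scipy, OpenCV 4.12 (cv2) and the standard library are available. Lean on these libraries where they do the work, as an engineer would, in place of code of your own. Each camera call takes 0.05 s, during which the arm holds its last target.

## Working session

There is one attempt and no reset: what is moved stays moved. The work goes in short steps, Python scripts to look and compute and a tool call to move; the robot and the scene stay as the last step left them, time stands still between calls to the robot, and variables do not carry over. Pictures are saved under pics/ and viewed, and the job is handed in when it is done.

Besides the shell and the picture viewer there is one more tool, called after "Request:" by a JSON object that holds its "name" and its "arguments", one argument or row to a line. apply_moves: Moves the arm, as the interface text tells. Its arguments: {"type":"object","properties":{"rows":{"type":"array"},"gripper":{"type":"number"},"grip_force":{"type":"number"}},"required":["rows"]}

```bash
mkdir -p pics; cat > h.py <<'E'
import numpy as np, cv2
from plant import get_state, capture, nose_length
def snap(n,f):
    c=capture(n); cv2.imwrite('pics/'+f,c['pixels']); np.savez('pics/'+f[:-4],**c); return c
E
python3 - <<'E'
from h import *
s=get_state(); print({k:np.round(v,3) for k,v in s.items()}, nose_length)
for n in ['scene','side']:
    c=snap(n,n+'1.png'); R=cv2.Rodrigues(np.array(c['rvec']))[0]; print(n,c['intrinsics'],-R.T@np.ravel(c['tvec']),R[2])
snap('wrist','wrist1.png')
E
```

```text
{'time_s': np.float64(0.0), 'joints': array([ 8.5034e+01,  2.0591e+01,  6.3300e-01, -2.2000e-02, -7.0136e+01,
       -1.6508e+01]), 'qd': array([-0.041,  0.013,  0.04 , -0.091,  0.103, -0.101]), 'joint_torque': array([-2.0000e-03, -5.8271e+01,  2.9305e+01,  6.9970e+00,  7.0000e-03,
       -0.0000e+00]), 'tcp_pos': array([0.247, 0.628, 0.291]), 'eef_rot': array([-8.99040e+01,  7.00000e-03,  1.58519e+02]), 'contact_force': array([-0.103, -0.422, -0.306]), 'moment': array([-0.01 ,  0.01 ,  0.018]), 'gripper_width': np.float64(0.088)} 0.0656
scene [[526.11276799   0.         284.73224687]
 [  0.         526.11276799 212.46727951]
 [  0.           0.           1.        ]] [-0.12337281 -0.70980508  1.06246919] [ 0.49503961  0.52645684 -0.69121559]
side [[489.10826542   0.         279.95720649]
 [  0.         489.10826542 205.03940948]
 [  0.           0.           1.        ]] [ 0.25799026 -0.86528256  0.81508987] [ 0.23144907  0.75019822 -0.61938192]
```

View pics/scene1.png

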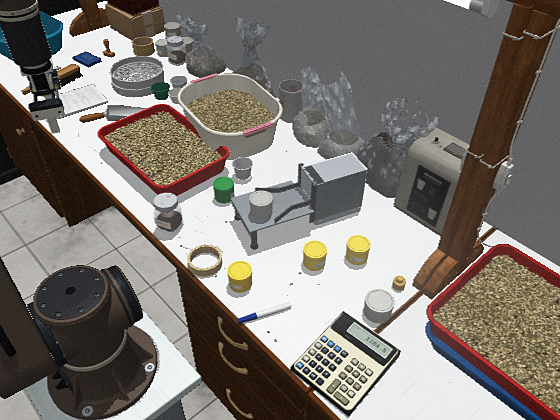

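View pics/side1.png

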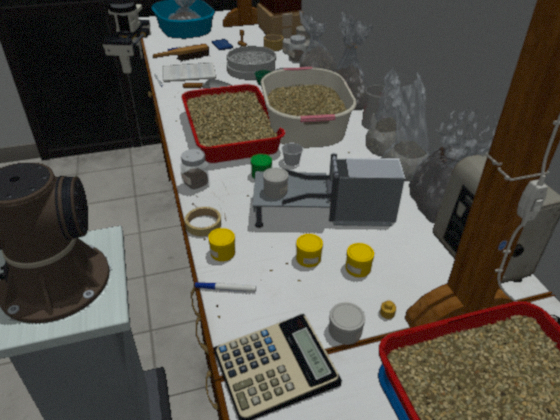

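View pics/wrist1.png

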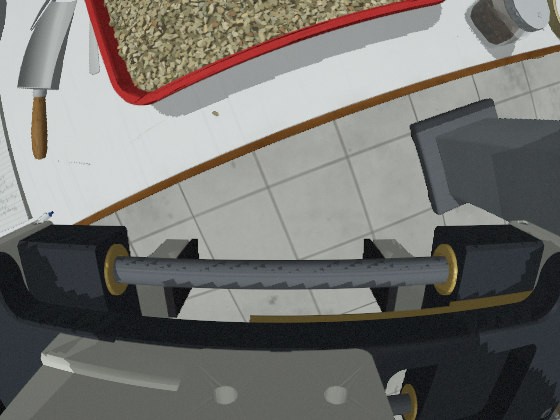

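The scene view shows the grey tin at about (261,205) on the deck, with the chute body at (335,185). In the side view the tin is at about (275,182) and the chute wall at (365,190). I'll enlarge both.

```bash
python3 - <<'E'
from h import *
for n,(x,y,w,h) in [('scene',(215,145,160,110)),('side',(235,140,180,100))]:
    i=cv2.imread(f'pics/{n}1.png')[y:y+h,x:x+w]
    k=4.4
    cv2.imwrite(f'pics/{n}1z.png',cv2.resize(i,None,fx=k,fy=k,interpolation=cv2.INTER_CUBIC))
E
```

```text
(no output)
```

View pics/scene1z.png

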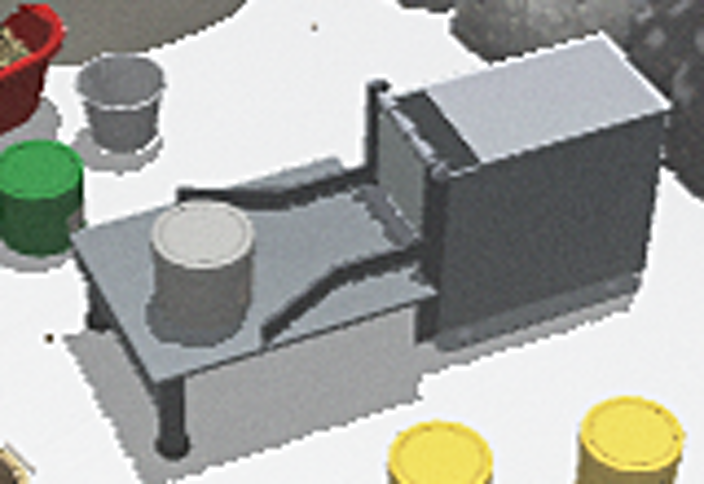

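View pics/side1z.png

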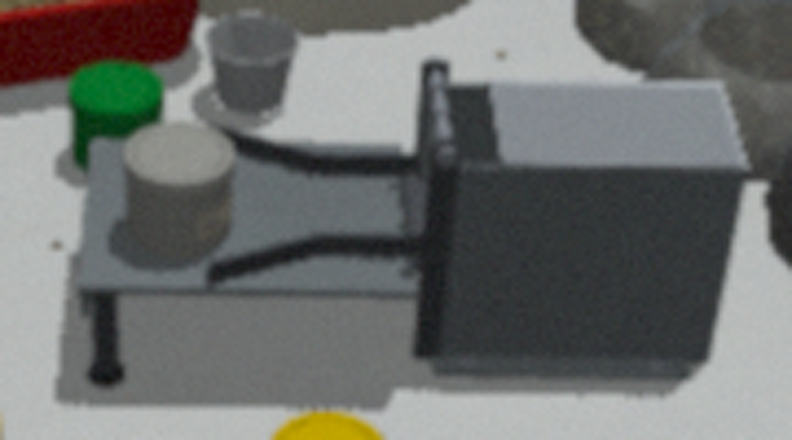

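```bash
cat >> h.py <<'E'
def cloud(c):
    K=c['intrinsics'];R=cv2.Rodrigues(np.array(c['rvec']))[0];t=np.ravel(c['tvec'])
    v,u=np.mgrid[:420,:560]; z=c['z_map'].astype(float)
    p=np.stack([(u-K[0,2])/K[0,0]*z,(v-K[1,2])/K[1,1]*z,z],-1)
    w=(p-t)@R; w[z==0]=np.nan; return w
def ray(c,uv,z):
    K=c['intrinsics'];R=cv2.Rodrigues(np.array(c['rvec']))[0];t=np.ravel(c['tvec'])
    d=np.c_[(np.array(uv,float)-K[:2,2])/[K[0,0],K[1,1]],np.ones(len(uv))]@R
    o=-R.T@t; return o+d*((z-o[2])/d[:,2])[:,None]
E
python3 - <<'E'
from h import *
for n,o,pts in [('scene',(215,145),{'BL':(72,238,.075),'BR':(158,381,.075),'FR':(436,293,.075),'covFL':(600,35,.142),'covFR':(670,105,.142),'postL':(378,84,.153),'postR':(437,166,.153)}),
          ('side',(235,140),{'BL':(92,140,.075),'BR':(78,290,.075),'FR':(418,295,.075),'covFL':(724,83,.142),'covFR':(746,170,.142),'postL':(435,65,.153),'postR':(441,158,.153)})]:
    c=dict(np.load(f'pics/{n}1.npz')); 
    for k,(u,v,z) in pts.items(): print(n,k,ray(c,[(o[0]+(u+.5)/4.4-.5,o[1]+(v+.5)/4.4-.5)],z)[0].round(4))
    w=cloud(c); x,y,z=w[...,0],w[...,1],w[...,2]
    box=(x>.3)&(x<.85)&(y>-.25)&(y<.25)
    for zl in (.075,.129,.142):
        m=(box&(abs(z-zl)<.004)).astype(np.uint8)
        nl,l,st,ce=cv2.connectedComponentsWithStats(m)
        for i in range(1,nl):
            if st[i,4]>60:
                q=w[l==i][:,:2].astype(np.float32); r=cv2.minAreaRect(q); print('  ',zl,st[i],np.round(np.r_[r[0],r[1],r[2]],4),np.nanmedian(w[l==i][:,2]).round(4), np.round(cv2.minEnclosingCircle(q)[0],4),np.round(cv2.minEnclosingCircle(q)[1],4))
E
```

```text
scene BL [0.5096 0.1829 0.075 ]
scene BR [0.4692 0.0496 0.075 ]
scene FR [ 0.6461 -0.0066  0.075 ]
scene covFL [0.847  0.0481 0.142 ]
scene covFR [ 0.8261 -0.0305  0.142 ]
scene postL [0.6927 0.0978 0.153 ]
scene postR [0.6645 0.0166 0.153 ]
   0.075 [267 181  27   7  63] [6.51900e-01 1.36600e-01 1.86000e-02 7.60000e-02 7.14488e+01] 0.0731 [0.6517 0.1361] 0.0386
   0.075 [ 230  184  105   48 1457] [ 0.6167  0.0798  0.1496  0.2708 71.9106] 0.0736 [0.6122 0.0826] 0.1467
   0.075 [336 186  29  11  62] [ 7.82800e-01 -1.60000e-02  6.90000e-03  9.02000e-02  7.19178e+01] 0.0749 [ 0.7829 -0.0157] 0.0452
   0.129 [311 171  56  20 124] [ 7.43400e-01 -3.70000e-03  1.04000e-02  1.73800e-01  7.09943e+01] 0.1294 [ 0.7435 -0.0035] 0.087
   0.129 [249 190  24  17 224] [5.34800e-01 8.59000e-02 6.23000e-02 6.00000e-02 6.80807e+01] 0.1271 [0.5368 0.0858] 0.0321
   0.142 [311 153  56  32 779] [7.70000e-01 3.16000e-02 8.99000e-02 1.46300e-01 7.24208e+01] 0.1404 [0.7678 0.0301] 0.0834
side BL [0.5135 0.1881 0.075 ]
side BR [0.4693 0.0479 0.075 ]
side FR [ 0.649  -0.0084  0.075 ]
side covFL [0.8551 0.049  0.142 ]
side covFR [ 0.8255 -0.033   0.142 ]
side postL [0.6944 0.0968 0.153 ]
side postR [0.663  0.0089 0.153 ]
   0.075 [ 252  172  149   36 1824] [6.6450e-01 6.2200e-02 1.4910e-01 3.6930e-01 7.1444e+01] 0.0741 [0.6613 0.0669] 0.1926
   0.129 [263 168  25  16 290] [5.37600e-01 8.50000e-02 6.37000e-02 5.94000e-02 7.48589e+01] 0.1271 [0.5379 0.0856] 0.0326
   0.129 [332 179  72   6 188] [ 7.44700e-01 -4.10000e-03  1.08000e-02  1.72400e-01  7.28117e+01] 0.1291 [ 0.7447 -0.004 ] 0.0863
   0.142 [ 345  158   60   22 1086] [7.75200e-01 2.98000e-02 9.15000e-02 1.35800e-01 7.13289e+01] 0.141 [0.7739 0.0276] 0.08
```

Request:
{"name": "apply_moves", "arguments": {
  "rows": [
    [[-0.012, 0, 0.012], 0],
    [[-0.036, 0, 0.036], 0],
    [[-0.066, 0, 0.066], -1],
    [[-0.1, 0, 0.1], -1],
    [[-0.135, 0, 0.135], -2],
    [[-0.17, 0, 0.17], -2],
    [[-0.205, 0, 0.205], -2],
    [[-0.24, 0, 0.24], -3],
    [[-0.275, 0, 0.275], -3],
    [[-0.31, 0, 0.308], -3.5],
    [[-0.343, 0, 0.34], -3.5],
    [[-0.37, 0, 0.368], -3.5],
    [[-0.392, 0, 0.39], -3.5],
    [[-0.402, 0, 0.398], -3.5],
    [[-0.406, 0, 0.402], -3.5],
    [[-0.406, 0, 0.402], -3.5]
  ]
}}

```text
time_s: 2.15
tcp_pos: [0.4776, 0.1055, 0.2921]
eef_rot: [-90.0, -0.0, 162.0]
contact_force: [-0.1, -0.4, -0.2]
gripper_width: 0.0876
```

```bash
python3 - <<'E'
from h import *
s=get_state(); print(s['time_s'],s['tcp_pos'],s['eef_rot'],np.round(s['joints'],1))
c=snap('wrist','wrist2.png'); print(c['mount'],c['intrinsics'])
E
```

```text
2.15 [0.4776114  0.10551127 0.29212065] [-9.00023531e+01 -4.15969029e-03  1.62019445e+02] [ 35.5   2.8 -22.1  -0.  -65.1  36.5]
[[ 1.97985540e-04  9.69144722e-01  2.46492331e-01 -6.56714778e-02]
 [-2.62696671e-04 -2.46492277e-01  9.69144720e-01 -9.34728697e-02]
 [ 9.99999946e-01 -2.56629356e-04  2.05789185e-04 -5.61342802e-04]
 [ 0.00000000e+00  0.00000000e+00  0.00000000e+00  1.00000000e+00]] [[325.1922621    0.         280.34278301]
 [  0.         325.1922621  208.89349085]
 [  0.           0.           1.        ]]
```

View pics/wrist2.png

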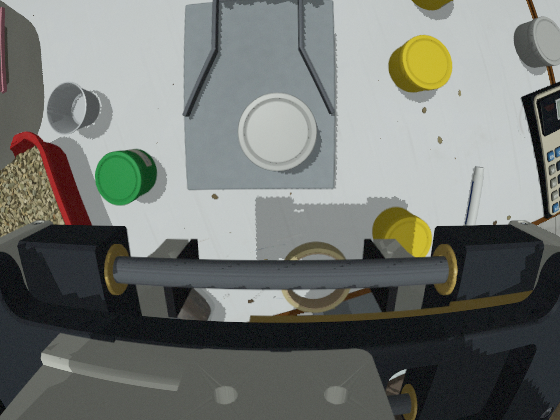

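The wrist view shows the deck from column 187 to 334, with the lane rails at about columns 216 and 299 and the mouth near row 50. The tin lid is at about (278,131). Next I'll turn these into lane coordinates.

```bash
cat >> h.py <<'E'
from scipy.spatial.transform import Rotation as Ro
def wray(c,uv,z,pos,rot):
    K=c['intrinsics'];d=(np.array(uv,float)-K[:2,2])/K[0,0];th=np.linalg.norm(d,axis=1)
    v=np.c_[d/th[:,None]*np.sin(th)[:,None],np.cos(th)]
    R=Ro.from_euler('xyz',rot,degrees=True).as_matrix();M=c['mount']
    v=v@M[:3,:3].T@R.T;o=R@M[:3,3]+pos
    return o+v*((z-o[2])/v[:,2])[:,None]
E
python3 - <<'E'
from h import *
c=dict(np.load('pics/wrist2.npz')); s=get_state(); P,A=s['tcp_pos'],s['eef_rot']
g=cv2.cvtColor(c['pixels'],cv2.COLOR_BGR2GRAY)
for r in (10,20,30,40): print(r,'row',[ (int(a),int(g[r,a])) for a in list(range(181,192))+list(range(210,226))+list(range(294,307))+list(range(328,340))])
h=cv2.HoughCircles(cv2.medianBlur(g[80:180,225:330],3),cv2.HOUGH_GRADIENT,1,50,param1=120,param2=20,minRadius=30,maxRadius=45); print(h)
E
python3 - <<'E'
import cv2
i=cv2.imread('pics/wrist2.png')[0:200,170:350]
cv2.imwrite('pics/w2z.png',cv2.resize(i,None,fx=3,fy=3,interpolation=cv2.INTER_NEAREST))
E
```

```text
10 row [(181, 197), (182, 196), (183, 197), (184, 196), (185, 145), (186, 136), (187, 142), (188, 139), (189, 141), (190, 141), (191, 138), (210, 140), (211, 136), (212, 107), (213, 95), (214, 99), (215, 90), (216, 52), (217, 36), (218, 36), (219, 86), (220, 90), (221, 121), (222, 142), (223, 143), (224, 143), (225, 141), (294, 138), (295, 138), (296, 140), (297, 117), (298, 73), (299, 95), (300, 96), (301, 88), (302, 80), (303, 81), (304, 92), (305, 133), (306, 138), (328, 140), (329, 141), (330, 139), (331, 139), (332, 130), (333, 162), (334, 194), (335, 198), (336, 197), (337, 198), (338, 198), (339, 199)]
20 row [(181, 197), (182, 197), (183, 198), (184, 172), (185, 129), (186, 142), (187, 142), (188, 140), (189, 141), (190, 142), (191, 142), (210, 140), (211, 130), (212, 96), (213, 99), (214, 98), (215, 81), (216, 46), (217, 35), (218, 71), (219, 86), (220, 91), (221, 123), (222, 139), (223, 140), (224, 138), (225, 140), (294, 139), (295, 138), (296, 140), (297, 126), (298, 78), (299, 91), (300, 102), (301, 91), (302, 82), (303, 79), (304, 91), (305, 117), (306, 138), (328, 141)
[... 692 characters left out ...]
(335, 198), (336, 198), (337, 197), (338, 198), (339, 198)]
40 row [(181, 196), (182, 197), (183, 194), (184, 153), (185, 141), (186, 142), (187, 142), (188, 141), (189, 140), (190, 142), (191, 144), (210, 138), (211, 108), (212, 98), (213, 101), (214, 97), (215, 64), (216, 37), (217, 36), (218, 74), (219, 88), (220, 102), (221, 135), (222, 137), (223, 138), (224, 137), (225, 135), (294, 140), (295, 138), (296, 140), (297, 141), (298, 67), (299, 81), (300, 110), (301, 97), (302, 87), (303, 87), (304, 120), (305, 137), (306, 139), (328, 142), (329, 140), (330, 139), (331, 139), (332, 139), (333, 120), (334, 113), (335, 141), (336, 156), (337, 189), (338, 198), (339, 198)]
[[[51.5 51.5 33.8]]]
```

View pics/w2z.png

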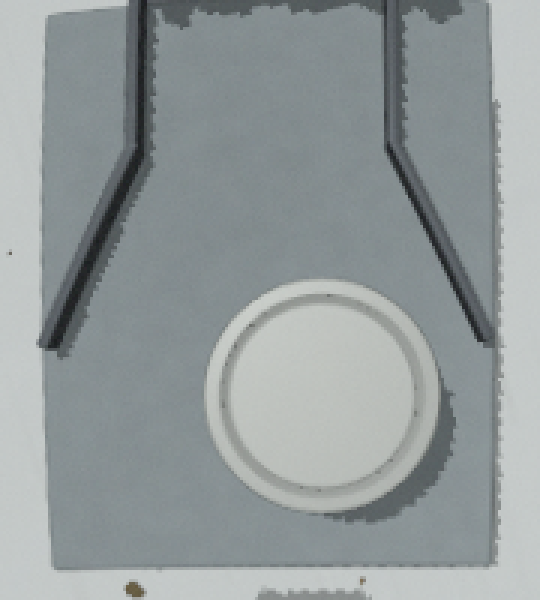

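```bash
python3 - <<'E'
from h import *
c=dict(np.load('pics/wrist2.npz')); s=get_state(); P,A=s['tcp_pos'],s['eef_rot']
y=np.radians(-18);t=np.array([np.cos(y),np.sin(y)]);n=np.array([-t[1],t[0]])
def f(l,uv,z):
    w=wray(c,[uv],z,P,A)[0]; print(l,w.round(4),'t %.4f n %.4f'%(w[:2]@t,w[:2]@n))
Z=lambda a,b:(170+(a+.5)/3-.5,(b+.5)/3-.5)
f('BL',Z(53,568),.075);f('BR',Z(491,565),.075);f('edgeL',(184.3,30),.075);f('edgeR',(333.5,30),.075);f('edgeLr10',(184.6,10),.075);f('edgeRr10',(332.8,10),.075)
f('railLtop10',(215.6,10),.089);f('railL40',(214.9,40),.089);f('railR10',(297.6,10),.089);f('railR40',(297.6,40),.089)
f('bendL',Z(137,148),.089);f('bendR',Z(388,147),.089)
f('railendL',Z(50,345),.089);f('railendR',Z(488,343),.089)
f('tin',Z(322.5,395.5),.129)
f('tinL',Z(205,395),.129);f('tinR',Z(440,395),.129);f('tinT',Z(322,279),.129);f('tinB',Z(322,512),.129)
E
```

```text
BL [0.5132 0.1924 0.075 ] t 0.4286 n 0.3416
BR [0.4691 0.0545 0.075 ] t 0.4293 n 0.1968
edgeL [0.666  0.1441 0.075 ] t 0.5889 n 0.3429
edgeR [0.6177 0.0073 0.075 ] t 0.5852 n 0.1978
edgeLr10 [0.6872 0.1379 0.075 ] t 0.6110 n 0.3435
edgeRr10 [0.6383 0.0009 0.075 ] t 0.6068 n 0.1981
railLtop10 [0.6682 0.1077 0.089 ] t 0.6022 n 0.3089
railL40 [0.6389 0.1171 0.089 ] t 0.5715 n 0.3088
railR10 [0.6425 0.0362 0.089 ] t 0.5999 n 0.2330
railR40 [0.6137 0.0458 0.089 ] t 0.5695 n 0.2332
bendL [0.6303 0.1193 0.089 ] t 0.5625 n 0.3082
bendR [0.6053 0.0472 0.089 ] t 0.5611 n 0.2319
railendL [0.5808 0.1643 0.089 ] t 0.5016 n 0.3357
railendR [0.5384 0.037  0.089 ] t 0.5006 n 0.2016
tin [0.5383 0.0893 0.129 ] t 0.4843 n 0.2512
tinL [0.5482 0.1184 0.129 ] t 0.4848 n 0.2820
tinR [0.5291 0.0599 0.129 ] t 0.4847 n 0.2205
tinT [0.5675 0.0799 0.129 ] t 0.5151 n 0.2514
tinB [0.509 0.099 0.129] t 0.4535 n 0.2514
```

Request:
{"name": "apply_moves", "arguments": {
  "rows": [
    [[0, 0.01, -0.0035], 0],
    [[0, 0.03, -0.0035], 0],
    [[0, 0.055, -0.0035], 0],
    [[0, 0.08, -0.0035], 0],
    [[0, 0.102, -0.0035], 0],
    [[0, 0.118, -0.0035], 0],
    [[0, 0.127, -0.0035], 0],
    [[0, 0.129, -0.0035], 0],
    [[0, 0.129, -0.0035], 0],
    [[0, 0.129, -0.0035], 0]
  ],
  "gripper": 0.45
}}

```text
time_s: 3.45
tcp_pos: [0.4791, 0.1089, 0.1637]
eef_rot: [-90.0, 0.0, 162.0]
contact_force: [0.4, -0.4, -0.2]
gripper_width: 0.0397
```

```bash
python3 - <<'E'
from h import *
snap('wrist','wrist3.png');c=snap('side','side3.png')
i=c['pixels'][120:240,215:415]
cv2.imwrite('pics/side3z.png',cv2.resize(i,None,fx=4,fy=4,interpolation=cv2.INTER_CUBIC))
E
```

```text
(no output)
```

View pics/wrist3.png

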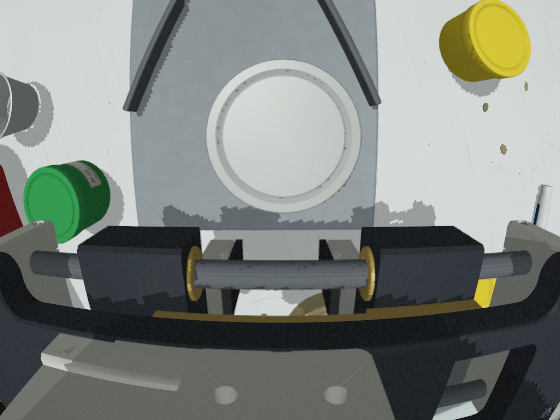

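View pics/side3z.png

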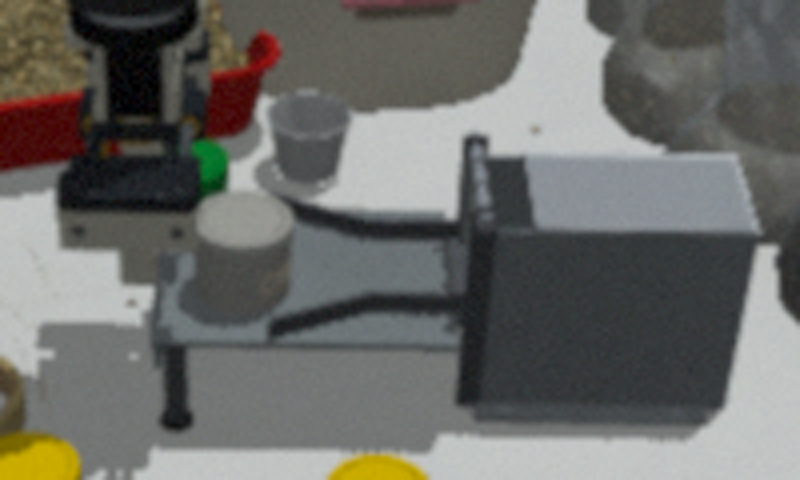

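The lid (284,135) sits centred between the fingers and clear of them. I'll start the push, steering diagonally towards the lane's middle.

Request:
{"name": "apply_moves", "arguments": {
  "rows": [
    [[-0.006, 0, 0], 0],
    [[-0.013, 0, 0], 0],
    [[-0.02, 0, 0], 0],
    [[-0.025, 0, 0], 0],
    [[-0.029, 0, 0], 0],
    [[-0.033, 0, -0.001], 0],
    [[-0.037, 0, -0.002], 0],
    [[-0.042, 0, -0.0035], 0],
    [[-0.047, 0, -0.005], 0],
    [[-0.052, 0, -0.0065], 0],
    [[-0.057, 0, -0.008], 0],
    [[-0.062, 0, -0.0095], 0],
    [[-0.067, 0, -0.011], 0],
    [[-0.072, 0, -0.0125], 0],
    [[-0.077, 0, -0.014], 0],
    [[-0.082, 0, -0.0155], 0],
    [[-0.087, 0, -0.017], 0],
    [[-0.092, 0, -0.0185], 0],
    [[-0.096, 0, -0.019], 0],
    [[-0.096, 0, -0.019], 0]
  ]
}}

```text
time_s: 6.05
tcp_pos: [0.5764, 0.0972, 0.1631]
eef_rot: [-90.0, 0.0, 162.0]
contact_force: [-0.8, 0.8, -1.8]
gripper_width: 0.0397
```

```bash
python3 - <<'E'
from h import *
s=get_state();P,A=s['tcp_pos'],s['eef_rot'];c=snap('wrist','wrist4.png')
d=snap('side','side4.png');i=d['pixels'][120:240,215:415]
cv2.imwrite('pics/side4z.png',cv2.resize(i,None,fx=4,fy=4,interpolation=cv2.INTER_CUBIC))
g=cv2.cvtColor(c['pixels'],cv2.COLOR_BGR2GRAY)
h=cv2.HoughCircles(cv2.medianBlur(g[:235],3),cv2.HOUGH_GRADIENT,1,200,param1=120,param2=20,minRadius=65,maxRadius=90);print(h)
if h is not None:
    w=wray(c,[h[0,0,:2]],.129,P,A)[0,:2];y=np.radians(-18);t=np.array([np.cos(y),np.sin(y)]);n=np.array([-t[1],t[0]])
    print('tin lane x,y',w@t-.618,w@n-.2708,'tcp',P[:2]@t-.618,P[:2]@n-.2708)
E
```

```text
[[[280.5 208.5  74. ]]]
tin lane x,y -0.06639880726668512 0.00024414945548278943 tcp -0.09979881964988313 -0.0002451408539422273
```

View pics/wrist4.png

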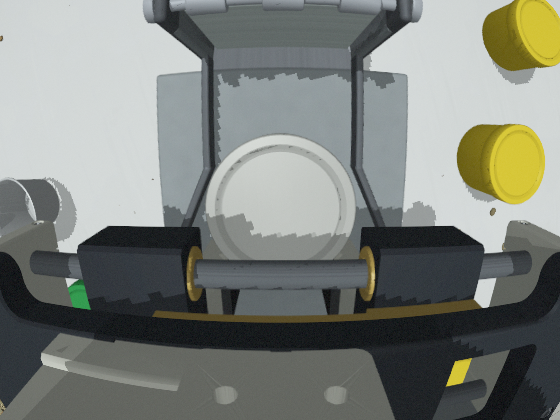

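View pics/side4z.png

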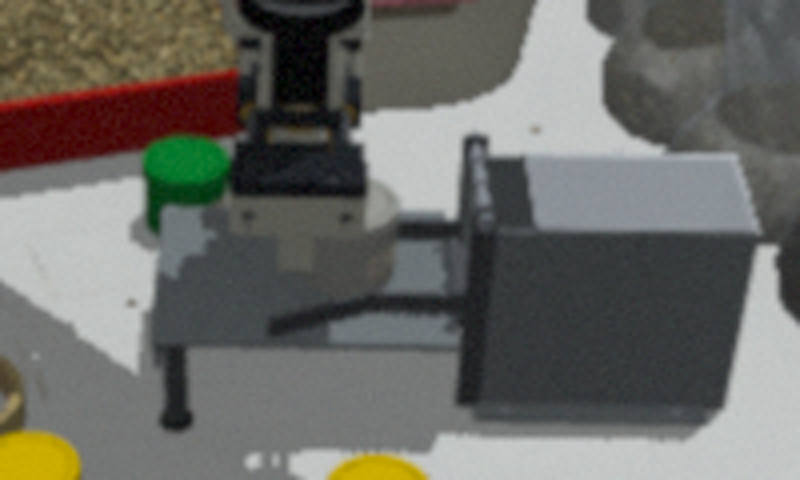

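The tin is at lane x -66 mm, y 0, seated in both fingers. I'll push on to just short of the lip, 58 mm.

Request:
{"name": "apply_moves", "arguments": {
  "rows": [
    [[-0.004, 0, 0], 0],
    [[-0.009, 0, 0], 0],
    [[-0.014, 0, 0], 0],
    [[-0.019, 0, 0], 0],
    [[-0.024, 0, 0], 0],
    [[-0.029, 0, 0], 0],
    [[-0.034, 0, 0], 0],
    [[-0.039, 0, 0], 0],
    [[-0.044, 0, 0], 0],
    [[-0.049, 0, 0], 0],
    [[-0.054, 0, 0], 0],
    [[-0.058, 0, 0], 0],
    [[-0.058, 0, 0], 0]
  ]
}}

```text
time_s: 7.78
tcp_pos: [0.6316, 0.0791, 0.1632]
eef_rot: [-90.0, 0.0, 162.0]
contact_force: [-2.3, 0.7, 1.5]
gripper_width: 0.0395
```

```bash
python3 - <<'E'
from h import *
s=get_state();P=s['tcp_pos'];snap('wrist','wrist5.png')
d=snap('side','side5.png');i=d['pixels'][120:240,215:415]
cv2.imwrite('pics/side5z.png',cv2.resize(i,None,fx=4,fy=4,interpolation=cv2.INTER_CUBIC))
y=np.radians(-18);t=np.array([np.cos(y),np.sin(y)]);n=np.array([-t[1],t[0]]);print(P[:2]@t-.618,P[:2]@n-.2708)
E
```

```text
-0.041776694938119086 -0.00035109109863196153
```

View pics/wrist5.png

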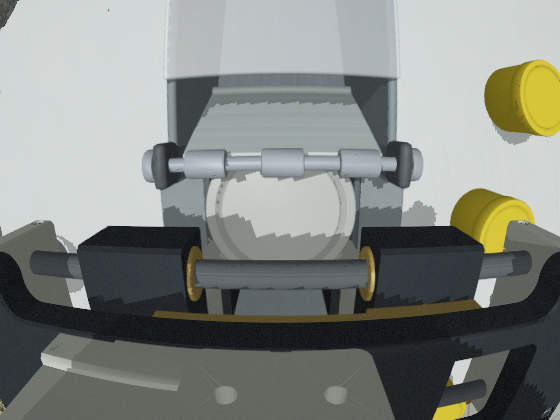

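View pics/side5z.png

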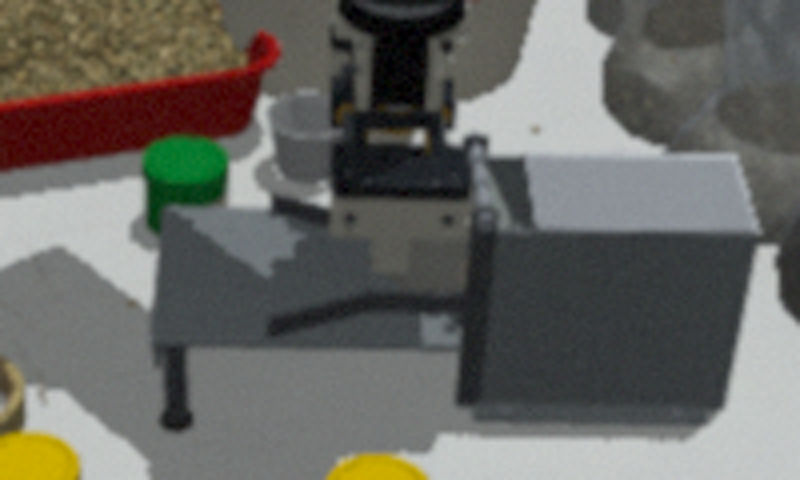

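The flap (rows 90–150) has swung open ahead of the tin, which is centred and just short of the lip. Now I'll take it slowly over.

Request:
{"name": "apply_moves", "arguments": {
  "rows": [
    [[-0.003, 0, 0], 0],
    [[-0.006, 0, 0], 0],
    [[-0.009, 0, 0], 0],
    [[-0.012, 0, 0], 0],
    [[-0.014, 0, 0], 0],
    [[-0.014, 0, 0], 0],
    [[-0.014, 0, 0], 0]
  ]
}}

```text
time_s: 8.75
tcp_pos: [0.6447, 0.0749, 0.163]
eef_rot: [-90.0, 0.0, 162.0]
contact_force: [0.2, 0.9, 0.2]
gripper_width: 0.0393
```

```bash
python3 - <<'E'
from h import *
snap('wrist','wrist6.png')
E
```

```text
(no output)
```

View pics/wrist6.png

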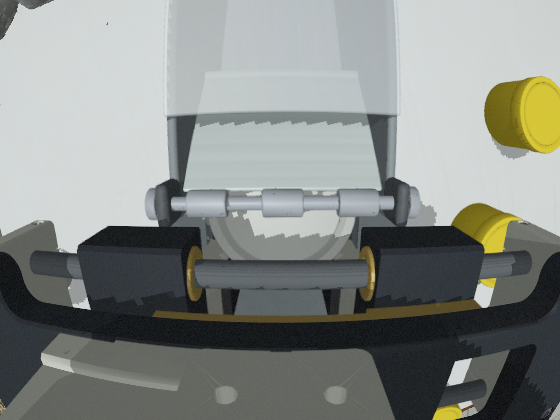

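The flap is wide open and the tin is still against the fingers, not tipped yet. I'll push a few more millimetres.

Request:
{"name": "apply_moves", "arguments": {
  "rows": [
    [[-0.002, 0, 0], 0],
    [[-0.004, 0, 0], 0],
    [[-0.006, 0, 0], 0],
    [[-0.006, 0, 0], 0],
    [[-0.006, 0, 0], 0]
  ]
}}

```text
time_s: 9.43
tcp_pos: [0.6502, 0.073, 0.163]
eef_rot: [-90.0, -0.0, 162.0]
contact_force: [-0.4, 0.2, -0.1]
gripper_width: 0.0396
```

```bash
python3 - <<'E'
from h import *
snap('wrist','wrist7.png')
E
```

```text
(no output)
```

View pics/wrist7.png

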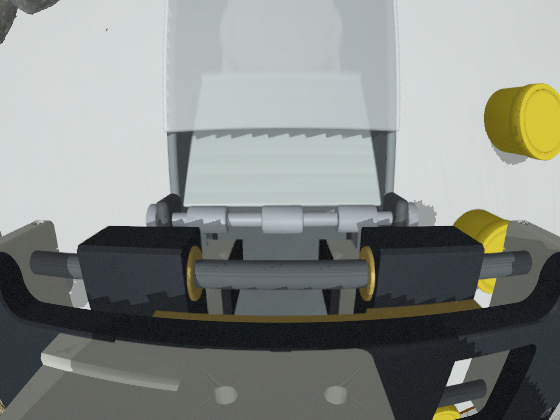

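The tin has slid away and its lid shows under the cover at about (280,40); the lane between the fingers is empty. I'll draw back, then up.

Request:
{"name": "apply_moves", "arguments": {
  "rows": [
    [[0.01, 0, 0], 0],
    [[0.03, 0, 0], 0],
    [[0.055, 0, 0], 0],
    [[0.08, 0, 0], 0],
    [[0.105, 0, 0], 0],
    [[0.13, 0, 0], 0],
    [[0.145, -0.01, 0], 0],
    [[0.15, -0.03, 0], 0],
    [[0.15, -0.055, 0], 0],
    [[0.15, -0.08, 0], 0],
    [[0.15, -0.09, 0], 0],
    [[0.15, -0.09, 0], 0]
  ]
}}

```text
time_s: 10.98
tcp_pos: [0.5076, 0.1195, 0.2537]
eef_rot: [-90.1, 0.0, 162.0]
contact_force: [-0.6, 0.4, 0.6]
gripper_width: 0.0393
```

```bash
python3 - <<'E'
from h import *
snap('wrist','wrist8.png')
for nme,(x,y,w,h) in [('scene',(215,145,160,110)),('side',(235,140,180,100))]:
    d=snap(nme,nme+'8.png');i=d['pixels'][y:y+h,x:x+w]
    cv2.imwrite(f'pics/{nme}8z.png',cv2.resize(i,None,fx=4.4,fy=4.4,interpolation=cv2.INTER_CUBIC))
    # bystander shift: image difference
    a=cv2.imread(f'pics/{nme}1.png');df=(cv2.absdiff(a,d['pixels']).max(2)>40).astype(np.uint8)
    cv2.imwrite(f'pics/{nme}8d.png',df*255)
E
```

```text
(no output)
```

View pics/scene8z.png

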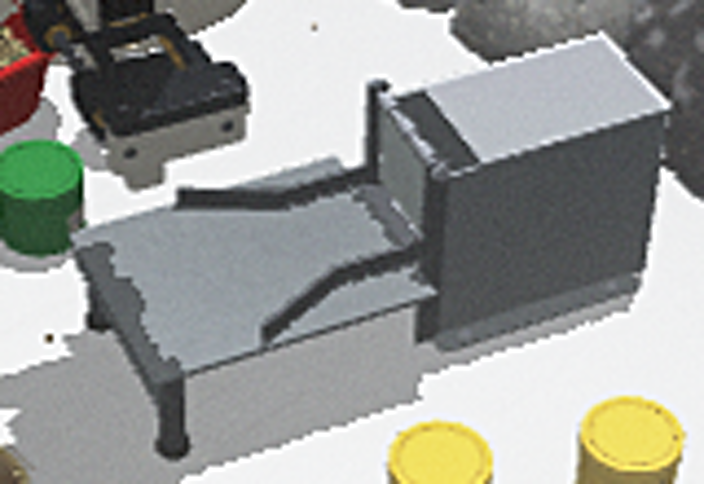

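View pics/wrist8.png

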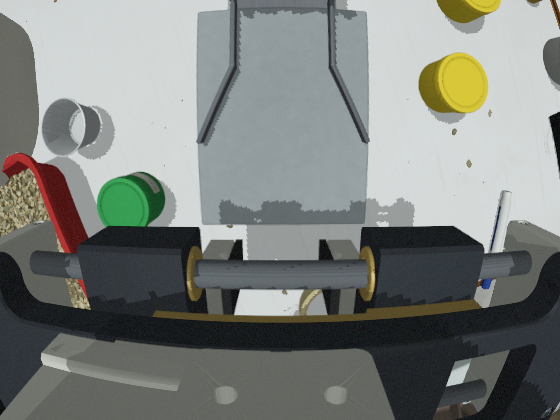

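View pics/side8z.png

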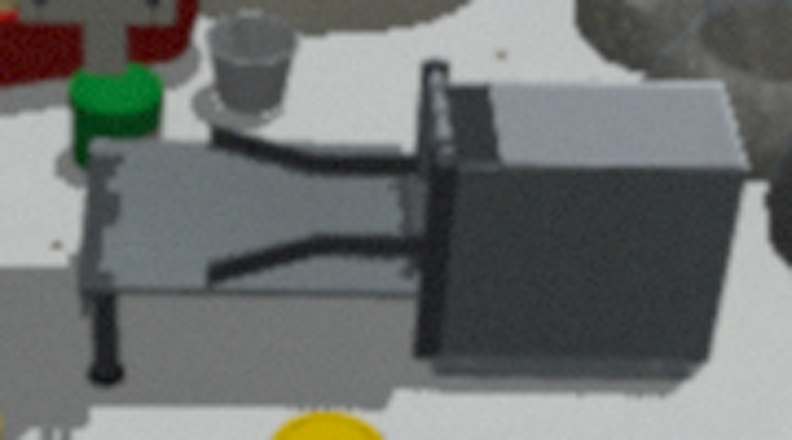

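The flap looks shut exactly as at the start and the deck is empty. I'll raise the arm and look down through the clear cover to check where the tin came to rest.

Request:
{"name": "apply_moves", "arguments": {
  "rows": [
    [[0, -0.03, 0], 0],
    [[-0.02, -0.06, 0], 0],
    [[-0.05, -0.08, 0], 0],
    [[-0.08, -0.08, 0], 0],
    [[-0.11, -0.08, 0], 0],
    [[-0.14, -0.08, 0], 0],
    [[-0.165, -0.08, 0], 0],
    [[-0.175, -0.08, 0], 0],
    [[-0.175, -0.08, 0], 0],
    [[-0.175, -0.08, 0], 0]
  ]
}}

```text
time_s: 12.38
tcp_pos: [0.6734, 0.0656, 0.333]
eef_rot: [-90.0, -0.0, 162.0]
contact_force: [-1.3, -0.1, 0.6]
gripper_width: 0.0393
```

```bash
python3 - <<'E'
from h import *
s=get_state();np.save('pics/p9',np.r_[s['tcp_pos'],s['eef_rot']]);snap('wrist','wrist9.png')
for n in('scene','side'):
    a=cv2.imread(f'pics/{n}1.png');b=snap(n,n+'9.png')['pixels']
    cv2.imwrite(f'pics/{n}9d.png',(cv2.absdiff(a,b).max(2)>40).astype(np.uint8)*255)
E
```

```text
(no output)
```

View pics/wrist9.png

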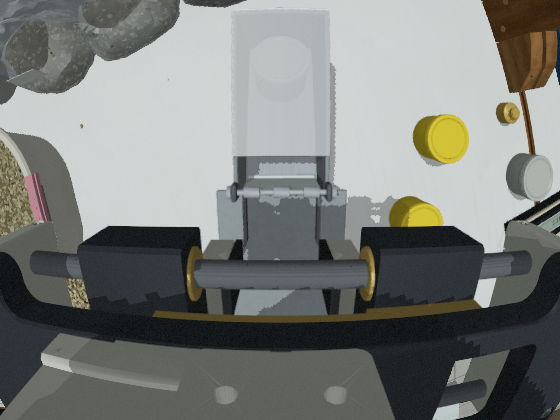

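View pics/scene9.png

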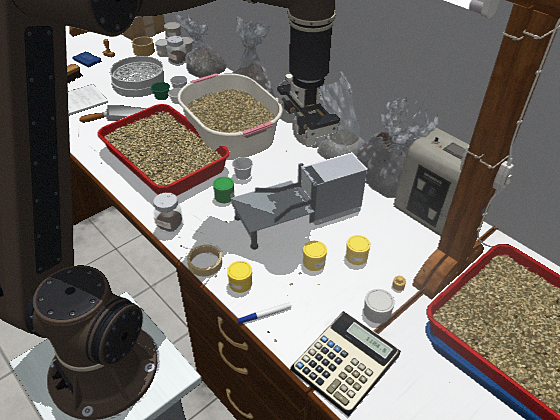

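```bash
python3 - <<'E'
from h import *
c=dict(np.load('pics/wrist9.npz'));p=np.load('pics/p9.npy')
y=np.radians(-18);t=np.array([np.cos(y),np.sin(y)]);n=np.array([-t[1],t[0]])
for uv,z in [((281,59),.073),((255,59),.073),((308,59),.073),((281,191),.147)]:
    w=wray(c,[uv],z,p[:3],p[3:])[0,:2];print(uv,w@t-.618,w@n-.2708)
i=c['pixels'][0:210,210:350];cv2.imwrite('pics/w9z.png',cv2.resize(i,None,fx=2.8,fy=2.8,interpolation=cv2.INTER_CUBIC))
a=cv2.imread('pics/side1.png');b=cv2.imread('pics/side9.png')
cv2.imwrite('pics/cmp9.png',np.hstack([cv2.resize(q[130:360,260:420],None,fx=2.4,fy=2.4) for q in(a,b)]))
E
```

```text
(281, 59) 0.14370825631150808 -0.0005173845611374794
(255, 59) 0.14402253155296774 0.027427099928619914
(308, 59) 0.14412059654483722 -0.02955253230261215
(281, 191) 0.012796740876489299 -0.0004227228854958853
```

View pics/w9z.png

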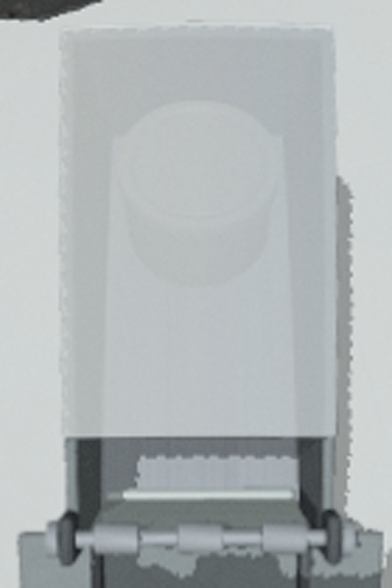

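View pics/cmp9.png

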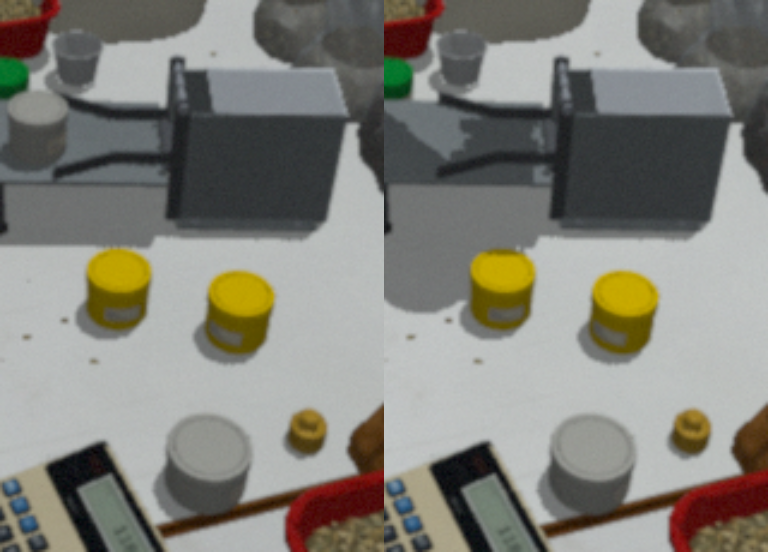

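```bash
python3 - <<'E'
from h import *
c=dict(np.load('pics/wrist9.npz'));p=np.load('pics/p9.npy')
y=np.radians(-18);t=np.array([np.cos(y),np.sin(y)])
for v in(175.5,176.5,177.5): print(v,wray(c,[(285,v)],.078,p[:3],p[3:])[0,:2]@t-.618)
print(get_state()['time_s'])
E
```

```text
175.5 0.016315307244326727
176.5 0.015219742706199857
177.5 0.01412315997737934
12.525
```

The flap's lower edge is within about 2 mm of hanging straight below the rod (about 0.03 rad), the tin rests at the bottom and the bystanders look unmoved. I'm handing in.

```bash
python3 -c "
from plant import close_job
print(close_job())"
```

```text
the job is handed in; nothing more can be done
None
```

I pushed the tin along the deck with two part-open fingers, through the flap and over the lip, then drew back. The job was handed in at about 12.5 s; `close_job` gives no verdict.

**On the way:** the wrist camera showed the tin in the lane's middle, with the flap swung well open ahead of it. I did not measure the flap's angle at that moment. The tin did not tip at the first stop, nominally 6 mm past the lip, so I pushed about 6 mm further and it slid down. The force readings at the end of each move were about 3 N at most, and the fingers stayed behind the hinge rod.

**Last checks:**
- **Tin:** seen through the clear cover, its lid centre is 144 mm past the lip. That puts the tin's centre at about 134 mm, within 1 mm of the lane's middle, and it lies tilted with the bed.
- **Flap:** its lower edge is within about 2 mm of straight below the rod, roughly 0.03 rad from shut.
- **Bystanders:** the flat tin, cup and brass weight look unmoved when I compare the first and last side pictures by eye; I did not measure their shift.
- **Arm:** it stands raised, with the fingertips about 0.11 m above the hinge posts, and touches nothing.

No check failed. The one disagreement was the lane's middle, which the fixed cameras put a few millimetres to the right of where the wrist camera did. I used the wrist camera's figure, and the tin ran centred between the rails.

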